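Index the tube reader on by one place

ROBOT

A 6-joint arm with a two-finger parallel gripper is mounted at the origin on a cart in front of the work surface, level with it; the furniture and walls round the work are solid. World frame = base frame: x ahead of the robot, y to its left, z up, the work surface at z = 0. Lengths are in mm, angles in rad, forces in N, time in s.
With the tool pointing down it reaches from about 300 to 775 mm from the base axis. Payload 14.6 kg.
Tool frame: the origin (TCP) lies at the very end of the fingers, on their centre line; the grasp point (between the pads) lies 19 mm behind it; z points along the fingers, y is the line along which they close (so a half turn about z gives the same grasp; the last joint's range is limited). The gripper opens to 94 mm and grips with 3 to 60 N. Pads are 16 mm wide; open, the fingers measure 119 mm over their backs; the gripper's body (75 mm by 177 mm) begins 78 mm behind the grasp point.
Start: joints at [1.283, 0.3, 1.521, -0, 1.321, -0.067], TCP at [120.454, 536.638, 180.946] pointing down, gripper open.
Joint ranges: [-3.03, 3.03], [-0.79, 2.21], [0.23, 2.52], [-1.04, 4.18], [0, 3.07], [-2.55, 2.55]. Speed limits (rad/s): [2.22, 2.22, 2.57, 3.14, 3.14, 3.14].

INTERFACE

Orientations are given as [roll, pitch, yaw] about the fixed x, y, z axes, in that order (R = Rz(yaw) Ry(pitch) Rx(roll)).
In Python, from cell import manip gives the robot as it stands. The module is installed in compiled form; this text tells all that it offers.
- The arm moves only by the shell command python3 -m inch 'ROWS' [FORCE]. ROWS is JSON, a list of rows, each an object of numbers: "gripper": the opening, from 0 (shut) to 1 (fully open); "dx", "dy", "dz": the shift along the world's x, y, z in m; "wx", "wy", "wz": the turn, a rotation vector about the world's x, y, z in degrees. A call has exactly 5 rows; each row is the pose to reach, as a shift and turn from the pose commanded when the call began; what a row does not reach only later rows make up. A row lasts 1/12 s, in which the tool goes at most 41.7 mm and 7.16 degrees, less where a joint would pass 70% of its speed; a pose out of reach is approached as far as the arm can. A call with a gripper value outside its range is refused whole. The fingers move at their own pace and stop on an object; FORCE is the grip in N (left out, the last holds). Time passes only in rows, so rows that repeat a pose let the fingers close, or fill a call up. It gives the time, the measured TCP pose, the force, the opening and the grip force at its end, in the units of the state.
- manip.read_state(): the state, without advancing time (a new reading comes with each control period).
- manip.camera(name): name is "scene" or "top" or "wrist"; returns the picture (384x512x3 uint8, blue, green, red); there is no depth.
- manip.camera_info(name): a dict with "camera_matrix" (3x3 intrinsics, pixels), "R" (3x3) and "t" (3): a world point X has camera coordinates R X + t; the wrist camera has in their place "tool_from_camera" (4x4, takes a point from camera to tool coordinates, whose origin is the TCP and whose axes are the flange's). Camera axes: x right, y down, z forward; pixel columns grow to the right and rows downward; lengths in mm; the calibration is good to about 2 mm. A picture is of the moment at which its call begins: read the wrist's pose just before it. camera_info takes no time and is no camera call.
- manip.sign_off(): hands the job in; it is judged then, once.
The state is a dict: "clock": time; "joints": joint angles; "qd": joint speeds; "effort": joint torques, N m; "eef_pos": TCP position; "eef_rot": TCP orientation; "wrist_force": force on the tool from outside, world axes, zero at the start; "moment": the same for the moment, N m; "finger_gap": finger opening in mm; "finger_force": force on a finger pad.
Only numpy, scipy, OpenCV 4.12 (cv2) and the standard library are available. Lean on these libraries where they do the work, as an engineer would, in place of code of your own. Each camera call takes 0.05 s, during which the arm holds its last target. There are 200 camera calls.

TASK

Bring the next tube in front of the reader: push the index plunger's knob fully back out of the notched plate, push the hand wheel clockwise (seen from above) by its upright handle through exactly one turn, then push the plunger fully home into the notch again. Push gently with the fingertips and grip nothing; do not run on past the one turn, do not touch the rack or its tubes, and leave the things standing around where they are.

Things in the scene. Friction and masses are not known exactly. Their poses are not given: they have to be found in the camera images.
- indexer: Tube indexer, a grey L-shaped base about 380 x 230 mm fixed on the bench. Origin on the worktop; z up, y along the tube rack, -x is its user side. Wheel axis at (-70, -40) mm in this frame. A reader (white column, grey head, 107 mm high) stands at (-34, 85) mm; rack and tubes behind both, tops at 122 mm
- wheel_axis (a point): Point on the vertical axis of the hand wheel, at the height of the rim's top (104 mm over the worktop). Black three-spoke wheel, 125 mm across; under it the steel index plate, 144 mm across, 64 to 72 mm over the worktop, with one notch (36 mm wide mouth narrowing to 15 mm) exactly opposite the handle
- wheel_handle: Upright black handle on one spoke of the wheel, 48 mm from the axis: 58 mm tall, about 20 mm thick, from 102 to 160 mm over the worktop. Origin at its foot; z up; x and y turn with the wheel. At wheel joint 0 its x and y axes are those of the indexer and it stands on the +y side of the axis
- handle_mid (a point): Point on the handle's centre line, 30 mm above its foot (132 mm over the worktop)
- wheel (a joint): Turn of the hand wheel, rad, 0 at the start, grows clockwise seen from above; 6.283 is one turn. It turns freely either way once the plunger is out and stays where it is left: brake 0.15 N m, about 3 N at the handle
- plunger_knob: The plunger's upright knob as a body, moving with it; axes as the indexer's, origin on the worktop's level straight below the knob
- knob_mid (a point): Middle of the plunger's upright black knob: 19 mm thick, from 91 to 131 mm over the worktop, this point at 111 mm. The knob stands on the indexer's -y side of the wheel, on the line through the axis along y: 122 mm from the axis when home, 148 mm when fully back. The rails it slides between reach 82 mm high
- plunger (a joint): Travel of the index plunger, m: 0 fully home in the notch (wheel locked, start), 0.026 fully back at its stop. Slides along the indexer's y axis (back = -y, home = +y), stays where left, friction 2.5 N. The round nose, 12 mm thick, clears the plate above 0.022; going home it centres a wheel that is up to about 0.15 rad off (some 5 to 10 N)
- carriage (a joint): Travel of the rack's carriage, m, geared to the wheel: 0.0213 (one tube place) per turn, toward the indexer's -y
- tube_rack: Dark red rack, 48 x 139 x 66 mm, with five capped tubes, riding on the carriage behind wheel and reader; it moves only with the wheel. Origin under its centre, 36 mm over the worktop
- specimen_cup: Bystander: clear specimen cup with orange lid, 60 mm across, 64 mm high, to the right of the indexer's far side; origin under its centre
- vial: Bystander: small white bottle, 31 mm across, 75 mm high, right of the indexer near the bench's front edge; origin under its centre
- pipette_bulb: Bystander: red rubber pipette bulb, 96 mm long, lying right of the indexer near the bench's front edge; origin under its centre

How it is judged:
By the outcome, as a careful person would: the job done as asked, in the order asked, and still so for the second after the job is handed in, with the robot touching nothing.
It also fails if it takes over 64 s, if anything falls off the work surface, if the arm or the gripper's body presses on something with over 40 N, if the wrist force passes 120 N, or if a joint passes its speed limit or range.

## Working session

There is one attempt and no reset: what is moved stays moved. The work goes in short steps, Python scripts to look and compute and a shell command to move; the robot and the scene stay as the last step left them, time stands still between calls to the robot, and variables do not carry over. Pictures are saved under pics/ and viewed, at most 10 in all, crops included, and the job is handed in when it is done.

```bash
mkdir -p pics; python3 - <<'E'
from cell import manip
import cv2,numpy as np
s=manip.read_state();print(s)
for n in("scene","top"):
    cv2.imwrite(f"pics/{n}0.png",manip.camera(n)); i=manip.camera_info(n);print(n,i)
print(manip.camera_info("wrist"))
E
```

```text
{'clock': 0.0, 'joints': array([ 1.28337265e+00,  3.00488538e-01,  1.52157861e+00, -7.46685461e-06,
        1.32070364e+00, -6.65919306e-02]), 'qd': array([-0.00142191,  0.00091313,  0.00012223,  0.00302352, -0.0008869 ,
       -0.00052957]), 'effort': array([-2.73032223e-03, -5.31816101e+01, -3.52727115e+01,  7.07295584e-02,
        2.43866391e-02, -7.31057071e-05]), 'eef_pos': array([120.39024884, 536.36246653, 180.37782895]), 'eef_rot': array([-3.14041665e+00, -7.11800508e-05,  2.92076271e+00]), 'wrist_force': array([-0.00485353, -0.3237576 , -0.23859638]), 'moment': array([-0.05576574, -0.02662305,  0.01925866]), 'finger_force': 0.0, 'finger_gap': 93.80890504623189}
scene {'camera_matrix': array([[414.93925779,   0.        , 252.90413816],
       [  0.        , 414.93925779, 194.17622539],
       [  0.        ,   0.        ,   1.        ]]), 'R': array([[ 0.7966062 , -0.60443226,  0.00895554],
       [-0.30145944, -0.4100598 , -0.86079798],
       [ 0.52396638,  0.68301728, -0.50886799]]), 't': array([-385.04597086,  304.78896177,  963.98982459])}
top {'camera_matrix': array([[42
[... 189 characters left out ...]
646554],
       [-0.98455032,  0.00611943, -0.17499492],
       [ 0.17502858,  0.00547912, -0.98454811]]), 't': array([ 113.4911237 ,  553.10245139, 1318.76295645])}
{'camera_matrix': array([[322.22400347,   0.        , 256.20430833],
       [  0.        , 322.22400347, 189.32069484],
       [  0.        ,   0.        ,   1.        ]]), 'tool_from_camera': array([[-7.35764720e-04, -9.58010929e-01, -2.86730741e-01,
         8.35566970e+01],
       [ 9.99999718e-01, -6.61101358e-04, -3.57206854e-04,
         5.21049411e-01],
       [ 1.52649987e-04, -2.86730923e-01,  9.58011145e-01,
        -2.03390488e+02],
       [ 0.00000000e+00,  0.00000000e+00,  0.00000000e+00,
         1.00000000e+00]])}
```

View pics/scene0.png

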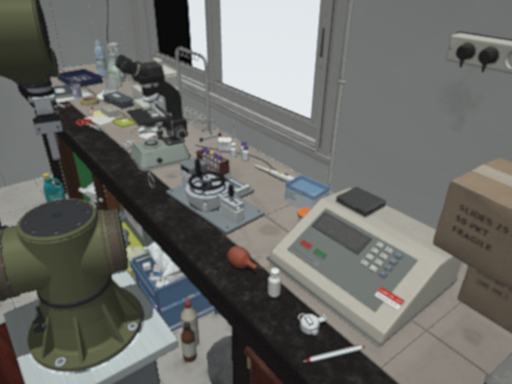

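View pics/top0.png

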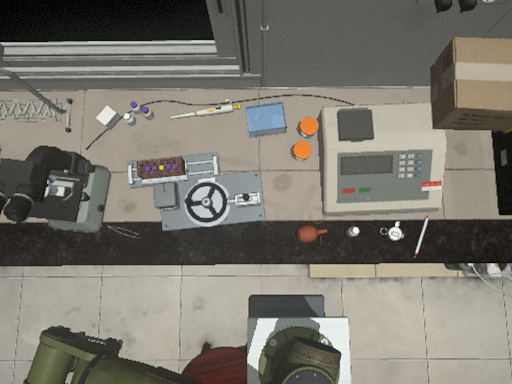

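The scene view shows the indexer at about (210,190). In the top view the wheel is at (207,201), the knob near (240,199), the reader at (166,195) and the rack at (160,168). Next I'll zoom in and measure.

```bash
cat > h.py <<'E'
import numpy as np,cv2
from cell import manip
def ray(n,u,v,z):
    i=manip.camera_info(n);K,R,t=i["camera_matrix"],i["R"],i["t"]
    d=R.T@np.linalg.solve(K,[u,v,1.]);c=-R.T@t
    return c+d*(z-c[2])/d[2]
def proj(n,X):
    i=manip.camera_info(n);p=i["camera_matrix"]@(i["R"]@np.array(X,float)+i["t"]);return p[:2]/p[2]
E
python3 - <<'E'
import cv2,numpy as np
a=cv2.imread("pics/top0.png")[145:230,120:275];b=cv2.imread("pics/scene0.png")[140:235,160:270]
a=cv2.resize(a,None,fx=5,fy=5,interpolation=cv2.INTER_CUBIC)
cv2.imwrite("pics/topc.png",a)
cv2.imwrite("pics/scenec.png",cv2.resize(b,None,fx=6,fy=6,interpolation=cv2.INTER_CUBIC))
E
```

```text
(no output)
```

View pics/topc.png

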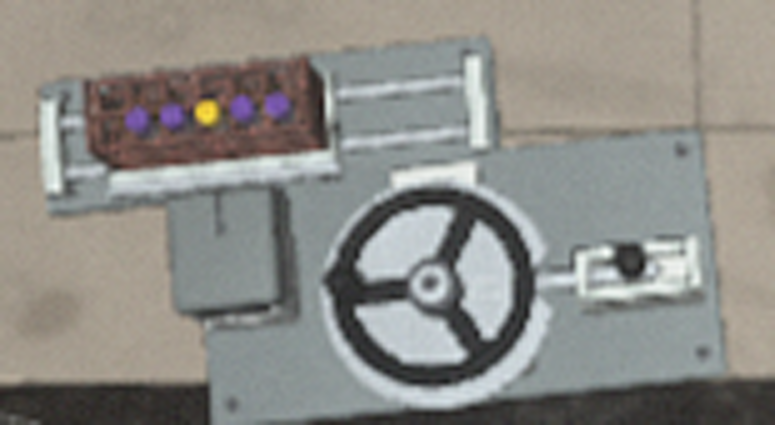

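View pics/scenec.png

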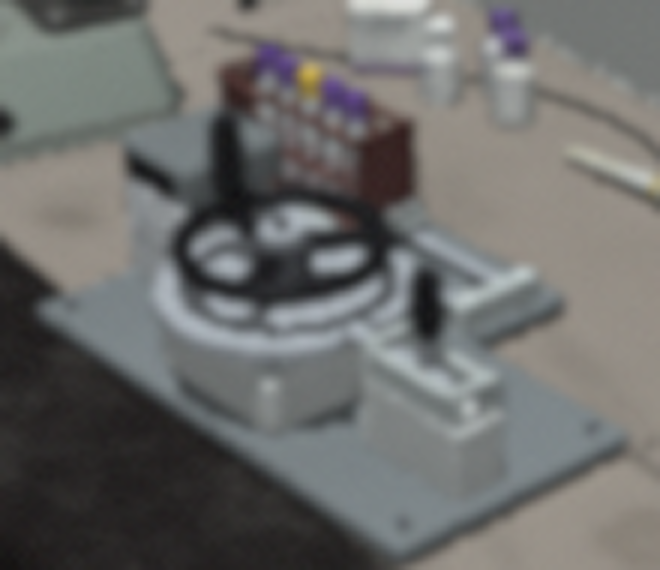

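```bash
python3 - <<'E'
from h import *
f=lambda x,y:((x+.5)/5-.5+120,(y+.5)/5-.5+145)
im=cv2.imread("pics/top0.png");hsv=cv2.cvtColor(im,cv2.COLOR_BGR2HSV)
# rim: outer contour of dark mask within the wheel region
roi=np.zeros(im.shape[:2],np.uint8);cv2.circle(roi,(206,202),24,255,-1)
m=cv2.bitwise_and(cv2.inRange(im,(0,0,0),(85,85,85)),roi)
cs,_=cv2.findContours(m,cv2.RETR_EXTERNAL,cv2.CHAIN_APPROX_NONE);c=max(cs,key=cv2.contourArea)
p=c[:,0].astype(float);w=np.array([ray("top",*q,104)[:2] for q in p])
h=ray("top",*f(432,285),108)
# circle fit w/o handle side, radius 62.5
from scipy.optimize import least_squares
k=w[:,1]<h[1]+30
r=least_squares(lambda a:np.hypot(*(w[k]-a[:2]).T)-a[2],[h[0],h[1],62],loss="soft_l1",f_scale=1.)
print("rim",r.x,"hub",h)
kn=ray("top",*f(631,258),131);print("knobtop",kn)
d=r.x[:2]-kn[:2];print("dist",np.hypot(*d),"yaw",np.degrees(np.arctan2(-d[0],d[1])))
for n,a,b,z in(("front",(212,424),(722,372),8),("right",(698,130),(722,372),8),("caps",(137,119),(277,104),122)):
    A,B=ray("top",*f(*a),z),ray("top",*f(*b),z);v=A-B;print(n,A,B,np.degrees(np.arctan2(-v[0],v[1])))
# scene
g=lambda x,y:((x+.5)/6-.5+160,(y+.5)/6-.5+140)
print("scene knob top",ray("scene",*g(428,275),129),"handle top",ray("scene",*g(227,118),158), "knob mid",ray("scene",*g(428,305),111))
print("scene wheel",ray("scene",*g(280,245),104))
E
```

```text
rim [502.27068546 275.4557445   58.7943625 ] hub [502.32170047 276.36315024 108.        ]
knobtop [514.50362916 154.85906605 131.        ]
dist 121.21552608708151 yaw 5.792090187148073
front [427.09433227 430.47251454   8.        ] [458.88130407 100.88959137   8.        ] 5.508912893734849
right [619.30623552 115.72723685   8.        ] [458.88130407 100.88959137   8.        ] -84.7157669878562
caps [603.30960099 455.76074908 122.        ] [612.10247188 370.80219449 122.        ] 5.908846755129026
scene knob top [516.96834675 158.18331081 129.        ] handle top [498.98320044 325.43932783 158.        ] knob mid [516.91850399 158.68147458 111.        ]
scene wheel [495.80853154 270.06441113 104.        ]
```

```bash
python3 -m inch '[{"gripper":0,"dx":0.03,"dy":-0.025,"dz":0.01,"wz":4},{"gripper":0,"dx":0.06,"dy":-0.05,"dz":0.02,"wz":8},{"gripper":0,"dx":0.09,"dy":-0.075,"dz":0.02,"wz":12},{"gripper":0,"dx":0.12,"dy":-0.1,"dz":0.02,"wz":16},{"gripper":0,"dx":0.15,"dy":-0.125,"dz":0.02,"wz":18.2}]' 10
python3 -m inch '[{"gripper":0,"dx":0.03,"dy":-0.028},{"gripper":0,"dx":0.06,"dy":-0.056},{"gripper":0,"dx":0.09,"dy":-0.084},{"gripper":0,"dx":0.12,"dy":-0.112},{"gripper":0,"dx":0.14,"dy":-0.135}]'
```

```text
validation failed for argument at $[0]...
validation failed for argument at $[0]...
```

```bash
python3 -m inch '[{"gripper":0,"dx":0.03,"dy":-0.025,"dz":0.01,"wx":0,"wy":0,"wz":4},{"gripper":0,"dx":0.06,"dy":-0.05,"dz":0.02,"wx":0,"wy":0,"wz":8},{"gripper":0,"dx":0.09,"dy":-0.075,"dz":0.02,"wx":0,"wy":0,"wz":12},{"gripper":0,"dx":0.12,"dy":-0.1,"dz":0.02,"wx":0,"wy":0,"wz":16},{"gripper":0,"dx":0.15,"dy":-0.125,"dz":0.02,"wx":0,"wy":0,"wz":18.2}]' 10
```

```text
clock: 0.52
eef_pos: [271.4, 410.2, 200.9]
eef_rot: [-3.141, -0.0, -3.04]
wrist_force: [1.0, 0.5, 0.8]
finger_gap: 63.8
finger_force: 0.0
```

```bash
python3 -m inch '[{"gripper":0,"dx":0.026,"dy":-0.024,"dz":0,"wx":0,"wy":0,"wz":0},{"gripper":0,"dx":0.052,"dy":-0.048,"dz":0,"wx":0,"wy":0,"wz":0},{"gripper":0,"dx":0.078,"dy":-0.072,"dz":0,"wx":0,"wy":0,"wz":0},{"gripper":0,"dx":0.104,"dy":-0.097,"dz":0,"wx":0,"wy":0,"wz":0},{"gripper":0,"dx":0.13,"dy":-0.122,"dz":0,"wx":0,"wy":0,"wz":0}]'
python3 -m inch '[{"gripper":0,"dx":0.026,"dy":-0.024,"dz":0,"wx":0,"wy":0,"wz":0},{"gripper":0,"dx":0.052,"dy":-0.048,"dz":0,"wx":0,"wy":0,"wz":0},{"gripper":0,"dx":0.078,"dy":-0.072,"dz":0,"wx":0,"wy":0,"wz":0},{"gripper":0,"dx":0.1,"dy":-0.094,"dz":0,"wx":0,"wy":0,"wz":0},{"gripper":0,"dx":0.11,"dy":-0.104,"dz":0,"wx":0,"wy":0,"wz":0}]'
python3 - <<'E'
from h import *
s=manip.read_state();print(s["eef_pos"],s["eef_rot"],s["finger_gap"])
im=manip.camera("wrist");cv2.imwrite("pics/w1.png",im)
E
```

```text
clock: 0.93
eef_pos: [401.4, 288.1, 200.8]
eef_rot: [-3.141, -0.0, -3.045]
wrist_force: [0.5, 0.5, -0.2]
finger_gap: 31.0
finger_force: 0.0
clock: 1.35
eef_pos: [512.2, 183.1, 200.4]
eef_rot: [-3.141, -0.001, -3.047]
wrist_force: [0.1, 0.6, 0.2]
finger_gap: 0.8
finger_force: 0.0
[512.17125336 183.07660118 200.37502424] [-3.14108961e+00 -6.73886153e-04 -3.04698553e+00] 0.8329664501157846
```

View pics/w1.png

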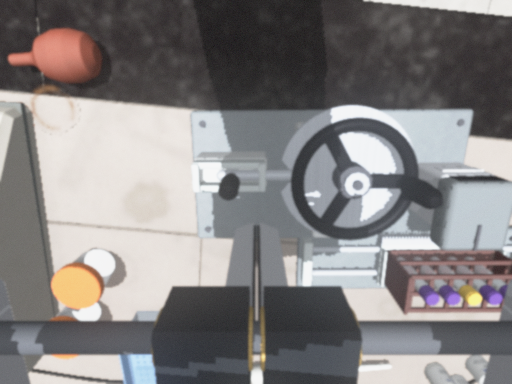

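The wrist view shows the knob top near (229,182), the wheel centre at (357,183), the handle top near (430,197) and the closed fingertips at (258,226). I'll refine the axis and knob from these.

```bash
cat >> h.py <<'E'
from scipy.spatial.transform import Rotation as Ro
def wray(s,u,v,z):
    i=manip.camera_info("wrist");T=i["tool_from_camera"];R=Ro.from_euler("xyz",s["eef_rot"]).as_matrix()
    d=R@T[:3,:3]@np.linalg.solve(i["camera_matrix"],[u,v,1.]);c=R@T[:3,3]+s["eef_pos"]
    return c+d*(z-c[2])/d[2]
E
python3 - <<'E'
from h import *
from scipy.optimize import least_squares
s=manip.read_state();im=cv2.imread("pics/w1.png")
roi=np.zeros(im.shape[:2],np.uint8);cv2.circle(roi,(355,180),68,255,-1)
m=cv2.bitwise_and(cv2.inRange(im,(0,0,0),(75,75,75)),roi)
c=max(cv2.findContours(m,cv2.RETR_EXTERNAL,cv2.CHAIN_APPROX_NONE)[0],key=cv2.contourArea)
w=np.array([wray(s,*q,100)[:2] for q in c[:,0].astype(float)]);k=w[:,1]<290
r=least_squares(lambda a:np.hypot(*(w[k]-a[:2]).T)-a[2],[502,276,62],loss="soft_l1",f_scale=1.)
print("rim",r.x)
m=cv2.inRange(im[165:203,214:245],(0,0,0),(70,70,70))
c=max(cv2.findContours(m,cv2.RETR_EXTERNAL,cv2.CHAIN_APPROX_NONE)[0],key=cv2.contourArea)
print("knob bbox",cv2.boundingRect(c),[wray(s,229,182,131),wray(s,229.5,186,120)])
print("handle",wray(s,430,198,158))
A,B=wray(s,195,188,75),wray(s,357,183,105);print("hub",B)
E
```

```text
rim [504.81917747 275.08722193  49.62968481]
knob bbox (10, 10, 14, 23) [array([506.27448255, 158.36798015, 131.        ]), array([513.11388547, 158.39891012, 120.        ])]
handle [496.93935439 321.48536295 158.        ]
hub [503.10426053 279.38270294 105.        ]
```

```bash
python3 -m inch '[{"gripper":0,"dx":0.001,"dy":0.005,"dz":-0.02,"wx":0,"wy":0,"wz":0},{"gripper":0,"dx":0.001,"dy":0.005,"dz":-0.045,"wx":0,"wy":0,"wz":0},{"gripper":0,"dx":0.001,"dy":0.005,"dz":-0.07,"wx":0,"wy":0,"wz":0},{"gripper":0,"dx":0.001,"dy":0.005,"dz":-0.09,"wx":0,"wy":0,"wz":0},{"gripper":0,"dx":0.001,"dy":0.005,"dz":-0.102,"wx":0,"wy":0,"wz":0}]'
python3 -m inch '[{"gripper":0,"dx":0,"dy":-0.002,"dz":0,"wx":0,"wy":0,"wz":0},{"gripper":0,"dx":0,"dy":-0.004,"dz":0,"wx":0,"wy":0,"wz":0},{"gripper":0,"dx":0,"dy":-0.006,"dz":0,"wx":0,"wy":0,"wz":0},{"gripper":0,"dx":0.001,"dy":-0.008,"dz":0,"wx":0,"wy":0,"wz":0},{"gripper":0,"dx":0.001,"dy":-0.01,"dz":0,"wx":0,"wy":0,"wz":0}]'
```

```text
clock: 1.82
eef_pos: [509.8, 191.2, 96.5]
eef_rot: [-3.141, -0.003, -3.044]
wrist_force: [-0.6, 1.0, -0.6]
finger_gap: 0.8
finger_force: 0.0
clock: 2.23
eef_pos: [512.9, 180.6, 99.9]
eef_rot: [3.141, 0.002, -3.045]
wrist_force: [0.1, -0.3, 1.2]
finger_gap: 0.2
finger_force: 0.0
```

```bash
python3 -m inch '[{"gripper":0,"dx":0,"dy":-0.002,"dz":0,"wx":0,"wy":0,"wz":0},{"gripper":0,"dx":0,"dy":-0.004,"dz":0,"wx":0,"wy":0,"wz":0},{"gripper":0,"dx":0.001,"dy":-0.006,"dz":0,"wx":0,"wy":0,"wz":0},{"gripper":0,"dx":0.001,"dy":-0.008,"dz":0,"wx":0,"wy":0,"wz":0},{"gripper":0,"dx":0.001,"dy":-0.01,"dz":0,"wx":0,"wy":0,"wz":0}]'
python3 -m inch '[{"gripper":0,"dx":0,"dy":-0.002,"dz":0,"wx":0,"wy":0,"wz":0},{"gripper":0,"dx":0,"dy":-0.004,"dz":0,"wx":0,"wy":0,"wz":0},{"gripper":0,"dx":0.001,"dy":-0.006,"dz":0,"wx":0,"wy":0,"wz":0},{"gripper":0,"dx":0.001,"dy":-0.007,"dz":0,"wx":0,"wy":0,"wz":0},{"gripper":0,"dx":0.001,"dy":-0.008,"dz":0,"wx":0,"wy":0,"wz":0}]'
```

```text
clock: 2.65
eef_pos: [513.7, 170.6, 99.2]
eef_rot: [3.141, 0.001, -3.045]
wrist_force: [0.3, 2.3, 2.5]
finger_gap: 0.6
finger_force: 1.6
clock: 3.07
eef_pos: [514.5, 162.5, 99.0]
eef_rot: [3.142, 0.0, -3.045]
wrist_force: [0.2, 2.9, 3.4]
finger_gap: 0.4
finger_force: 2.0
```

```bash
python3 -m inch '[{"gripper":0,"dx":0,"dy":-0.002,"dz":0,"wx":0,"wy":0,"wz":0},{"gripper":0,"dx":0,"dy":-0.004,"dz":0,"wx":0,"wy":0,"wz":0},{"gripper":0,"dx":0.001,"dy":-0.005,"dz":0,"wx":0,"wy":0,"wz":0},{"gripper":0,"dx":0.001,"dy":-0.006,"dz":0,"wx":0,"wy":0,"wz":0},{"gripper":0,"dx":0.001,"dy":-0.007,"dz":0,"wx":0,"wy":0,"wz":0}]'
python3 -m inch '[{"gripper":0,"dx":0,"dy":-0.0005,"dz":0,"wx":0,"wy":0,"wz":0},{"gripper":0,"dx":0,"dy":-0.001,"dz":0,"wx":0,"wy":0,"wz":0},{"gripper":0,"dx":0,"dy":-0.0015,"dz":0,"wx":0,"wy":0,"wz":0},{"gripper":0,"dx":0,"dy":-0.002,"dz":0,"wx":0,"wy":0,"wz":0},{"gripper":0,"dx":0,"dy":-0.002,"dz":0,"wx":0,"wy":0,"wz":0}]'
```

```text
clock: 3.48
eef_pos: [515.4, 155.5, 98.9]
eef_rot: [-3.142, -0.0, -3.045]
wrist_force: [-1.2, 2.3, 4.2]
finger_gap: 0.4
finger_force: 2.2
clock: 3.9
eef_pos: [515.5, 153.6, 99.0]
eef_rot: [-3.142, 0.0, -3.045]
wrist_force: [-0.6, 2.1, 3.3]
finger_gap: 0.8
finger_force: 2.0
```

```bash
for k in 1 ; do python3 -m inch '[{"gripper":0,"dx":0,"dy":-0.0005,"dz":0,"wx":0,"wy":0,"wz":0},{"gripper":0,"dx":0,"dy":-0.001,"dz":0,"wx":0,"wy":0,"wz":0},{"gripper":0,"dx":0,"dy":-0.0015,"dz":0,"wx":0,"wy":0,"wz":0},{"gripper":0,"dx":0,"dy":-0.002,"dz":0,"wx":0,"wy":0,"wz":0},{"gripper":0,"dx":0,"dy":-0.002,"dz":0,"wx":0,"wy":0,"wz":0}]'; done
```

```text
clock: 4.32
eef_pos: [515.5, 151.6, 99.0]
eef_rot: [-3.142, 0.0, -3.045]
wrist_force: [0.1, 2.1, 3.2]
finger_gap: 0.3
finger_force: 2.0
```

```bash
python3 -m inch '[{"gripper":0,"dx":0,"dy":-0.0005,"dz":0,"wx":0,"wy":0,"wz":0},{"gripper":0,"dx":0,"dy":-0.001,"dz":0,"wx":0,"wy":0,"wz":0},{"gripper":0,"dx":0,"dy":-0.0015,"dz":0,"wx":0,"wy":0,"wz":0},{"gripper":0,"dx":0,"dy":-0.0015,"dz":0,"wx":0,"wy":0,"wz":0},{"gripper":0,"dx":0,"dy":-0.0015,"dz":0,"wx":0,"wy":0,"wz":0}]'
```

```text
clock: 4.73
eef_pos: [515.5, 150.1, 99.0]
eef_rot: [-3.142, 0.0, -3.045]
wrist_force: [0.1, 2.3, 4.2]
finger_gap: 0.7
finger_force: 1.9
```

```bash
python3 -m inch '[{"gripper":0,"dx":0,"dy":-0.0005,"dz":0,"wx":0,"wy":0,"wz":0},{"gripper":0,"dx":0,"dy":-0.001,"dz":0,"wx":0,"wy":0,"wz":0},{"gripper":0,"dx":0,"dy":-0.0015,"dz":0,"wx":0,"wy":0,"wz":0},{"gripper":0,"dx":0,"dy":-0.0015,"dz":0,"wx":0,"wy":0,"wz":0},{"gripper":0,"dx":0,"dy":-0.0015,"dz":0,"wx":0,"wy":0,"wz":0}]'
```

```text
clock: 5.15
eef_pos: [515.5, 149.3, 99.1]
eef_rot: [3.14, 0.001, -3.045]
wrist_force: [0.7, 8.6, 3.0]
finger_gap: 0.7
finger_force: 3.6
```

```bash
python3 -m inch '[{"gripper":0,"dx":0,"dy":0.006,"dz":0,"wx":0,"wy":0,"wz":0},{"gripper":0,"dx":0,"dy":0.012,"dz":0.02,"wx":0,"wy":0,"wz":0},{"gripper":0,"dx":0,"dy":0.012,"dz":0.05,"wx":0,"wy":0,"wz":0},{"gripper":0,"dx":0,"dy":0.012,"dz":0.08,"wx":0,"wy":0,"wz":0},{"gripper":0,"dx":0,"dy":0.012,"dz":0.095,"wx":0,"wy":0,"wz":0}]'
python3 -m inch '[{"gripper":0,"dx":-0.01,"dy":0.034,"dz":0,"wx":0,"wy":0,"wz":0},{"gripper":0,"dx":-0.02,"dy":0.069,"dz":0,"wx":0,"wy":0,"wz":0},{"gripper":0,"dx":-0.03,"dy":0.104,"dz":0,"wx":0,"wy":0,"wz":0},{"gripper":0,"dx":-0.04,"dy":0.139,"dz":0,"wx":0,"wy":0,"wz":0},{"gripper":0,"dx":-0.047,"dy":0.159,"dz":0,"wx":0,"wy":0,"wz":0}]'
python3 - <<'E'
from h import *
s=manip.read_state();print(s["eef_pos"],s["eef_rot"])
cv2.imwrite("pics/w2.png",manip.camera("wrist"))
E
```

```text
clock: 5.57
eef_pos: [515.9, 160.8, 196.9]
eef_rot: [-3.141, 0.002, -3.045]
wrist_force: [0.2, -0.1, 1.4]
finger_gap: 0.4
finger_force: 0.0
clock: 5.98
eef_pos: [466.9, 322.2, 193.3]
eef_rot: [-3.141, -0.001, -3.043]
wrist_force: [0.4, -0.9, -0.2]
finger_gap: 0.7
finger_force: 0.0
[466.93804199 322.16233295 193.32362518] [-3.14066148e+00 -1.24449117e-03 -3.04343406e+00]
```

View pics/w2.png

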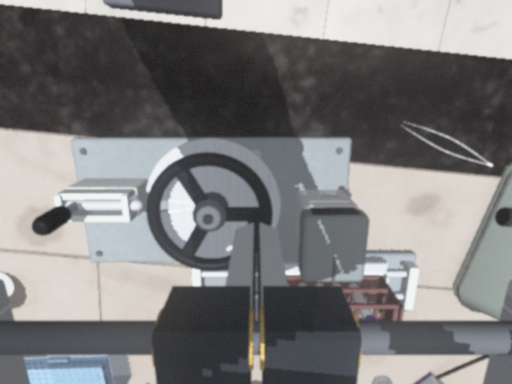

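The view shows the hub at (208,216), the plunger fully back with its knob near (52,219), and the handle hidden behind the fingers at about (258,240). I'll descend and compute the circle path.

```bash
python3 -m inch '[{"gripper":0,"dx":0.002,"dy":0,"dz":-0.025,"wx":0,"wy":0,"wz":0},{"gripper":0,"dx":0.002,"dy":0,"dz":-0.05,"wx":0,"wy":0,"wz":0},{"gripper":0,"dx":0.002,"dy":0,"dz":-0.07,"wx":0,"wy":0,"wz":0},{"gripper":0,"dx":0.002,"dy":0,"dz":-0.074,"wx":0,"wy":0,"wz":0},{"gripper":0,"dx":0.002,"dy":0,"dz":-0.074,"wx":0,"wy":0,"wz":0}]'
cat > path.py <<'E'
from h import *
A=np.array([502.7,275.3]);y=np.radians(5.6);X=np.array([np.cos(y),np.sin(y)]);Y=np.array([-X[1],X[0]])
def tool(th):
    c,s=np.cos(th),np.sin(th); h=np.array([48*s,48*c]);b=-np.array([c,-s])
    D=np.linspace(0,40,4001);q=np.abs(D[:,None]*b)-[8,12.5]
    sd=np.hypot(*np.maximum(q,0).T)+np.minimum(q.max(1),0)-10
    p=h+b*D[np.argmax(sd>=0)];return A+p[0]*X+p[1]*Y
if __name__=="__main__":
    s=manip.read_state();print(s["eef_pos"],"hub",wray({"eef_rot":[-3.14066,-.00124,-3.04343],"eef_pos":np.array([466.94,322.16,193.32])},208,216,106))
    P=[tool(np.radians(t)) for t in range(0,361,9)]
    print("start",P[0])
    for i in range(0,40,5):print(i*9,[list(np.round(P[i+k]-P[i],1)) for k in range(1,6)],P[i+5].round(1))
E
python3 path.py
```

```text
clock: 6.45
eef_pos: [469.9, 319.0, 118.7]
eef_rot: [-3.14, -0.003, -3.045]
wrist_force: [0.2, -0.1, -0.0]
finger_gap: 0.5
finger_force: 0.0
[469.86182477 319.02014563 118.73769379] hub [501.67592167 278.97626216 106.        ]
start [480.10192761 321.314423  ]
0 [[np.float64(7.2), np.float64(3.0)], [np.float64(14.4), np.float64(4.9)], [np.float64(21.3), np.float64(6.1)], [np.float64(27.7), np.float64(6.6)], [np.float64(34.5), np.float64(6.3)]] [514.6 327.6]
45 [[np.float64(7.5), np.float64(-1.9)], [np.float64(15.2), np.float64(-5.7)], [np.float64(22.6), np.float64(-11.4)], [np.float64(28.8), np.float64(-18.2)], [np.float64(33.6), np.float64(-25.2)]] [548.3 302.4]
90 [[np.float64(3.7), np.float64(-7.2)], [np.float64(6.4), np.float64(-14.3)], [np.float64(8.1), np.float64(-21.6)], [np.float64(8.4), np.float64(-30.0)], [np.float64(6.7), np.float64(-39.0)]] [555.  263.4]
135 [[np.float64(-3.8), np.float64(-9.2)], [np.float64(-9.4), np.float64(-17.6)], [np.float64(-15.7), np.float64(-24.5)], [np.float64(-22.6), np.float64(-29.9)], [np.float64(-29.7), np.float64(-34.1)]] [525.3 229.3]
180 [[np.float64(-7.2), np.float64(-3.0)], [np.float64(-14.4), np.float64(-4.9)], [np.float64(-21.3), np.float64(-6.1)], [np.float64(-27.7), np.float64(-6.6)], [np.float64(-34.5), np.float64(-6.3)]] [490.8 223. ]
225 [[np.float64(-7.5), np.float64(1.9)], [np.float64(-15.2), np.float64(5.7)], [np.float64(-22.6), np.float64(11.4)], [np.float64(-28.8), np.float64(18.2)], [np.float64(-33.6), np.float64(25.2)]] [457.1 248.2]
270 [[np.float64(-3.7), np.float64(7.2)], [np.float64(-6.4), np.float64(14.3)], [np.float64(-8.1), np.float64(21.6)], [np.float64(-8.4), np.float64(30.0)], [np.float64(-6.7), np.float64(39.0)]] [450.4 287.2]
315 [[np.float64(3.8), np.float64(9.2)], [np.float64(9.4), np.float64(17.6)], [np.float64(15.7), np.float64(24.5)], [np.float64(22.6), np.float64(29.9)], [np.float64(29.7), np.float64(34.1)]] [480.1 321.3]
```

```bash
python3 -m inch '[{"gripper":0,"dx":0.003,"dy":0,"dz":0,"wx":0,"wy":0,"wz":0},{"gripper":0,"dx":0.006,"dy":0,"dz":0,"wx":0,"wy":0,"wz":0},{"gripper":0,"dx":0.008,"dy":0,"dz":0,"wx":0,"wy":0,"wz":0},{"gripper":0,"dx":0.01,"dy":0,"dz":0,"wx":0,"wy":0,"wz":0},{"gripper":0,"dx":0.01,"dy":0,"dz":0,"wx":0,"wy":0,"wz":0}]'
```

```text
clock: 6.87
eef_pos: [480.9, 319.7, 120.5]
eef_rot: [3.141, 0.001, -3.045]
wrist_force: [-0.5, -0.0, -0.6]
finger_gap: 0.2
finger_force: 0.0
```

```bash
python3 -m inch '[{"gripper":0,"dx":0.0065,"dy":0.004,"dz":0,"wx":0,"wy":0,"wz":0},{"gripper":0,"dx":0.0135,"dy":0.0065,"dz":0,"wx":0,"wy":0,"wz":0},{"gripper":0,"dx":0.0205,"dy":0.0077,"dz":0,"wx":0,"wy":0,"wz":0},{"gripper":0,"dx":0.027,"dy":0.0082,"dz":0,"wx":0,"wy":0,"wz":0},{"gripper":0,"dx":0.0337,"dy":0.0079,"dz":0,"wx":0,"wy":0,"wz":0}]'
```

```text
clock: 7.28
eef_pos: [513.7, 326.8, 119.4]
eef_rot: [-3.14, -0.003, -3.045]
wrist_force: [-9.5, -6.0, 0.4]
finger_gap: 0.2
finger_force: 4.4
```

```bash
python3 -m inch '[{"gripper":0,"dx":0.0075,"dy":-0.002,"dz":0,"wx":0,"wy":0,"wz":0},{"gripper":0,"dx":0.015,"dy":-0.0057,"dz":0,"wx":0,"wy":0,"wz":0},{"gripper":0,"dx":0.0225,"dy":-0.0115,"dz":0,"wx":0,"wy":0,"wz":0},{"gripper":0,"dx":0.029,"dy":-0.018,"dz":0,"wx":0,"wy":0,"wz":0},{"gripper":0,"dx":0.0335,"dy":-0.025,"dz":0,"wx":0,"wy":0,"wz":0}]'
```

```text
clock: 7.7
eef_pos: [548.2, 302.3, 119.9]
eef_rot: [3.141, 0.0, -3.045]
wrist_force: [-2.6, 3.0, -0.5]
finger_gap: 0.4
finger_force: 1.8
```

```bash
python3 -m inch '[{"gripper":0,"dx":0.0037,"dy":-0.0072,"dz":0,"wx":0,"wy":0,"wz":0},{"gripper":0,"dx":0.0064,"dy":-0.0143,"dz":0,"wx":0,"wy":0,"wz":0},{"gripper":0,"dx":0.0081,"dy":-0.0216,"dz":0,"wx":0,"wy":0,"wz":0},{"gripper":0,"dx":0.0084,"dy":-0.03,"dz":0,"wx":0,"wy":0,"wz":0},{"gripper":0,"dx":0.0067,"dy":-0.039,"dz":0,"wx":0,"wy":0,"wz":0}]'
python3 -m inch '[{"gripper":0,"dx":-0.0038,"dy":-0.0092,"dz":0,"wx":0,"wy":0,"wz":0},{"gripper":0,"dx":-0.0094,"dy":-0.0176,"dz":0,"wx":0,"wy":0,"wz":0},{"gripper":0,"dx":-0.0157,"dy":-0.0245,"dz":0,"wx":0,"wy":0,"wz":0},{"gripper":0,"dx":-0.0226,"dy":-0.03,"dz":0,"wx":0,"wy":0,"wz":0},{"gripper":0,"dx":-0.0297,"dy":-0.0341,"dz":0,"wx":0,"wy":0,"wz":0}]'
```

```text
clock: 8.12
eef_pos: [554.9, 262.8, 120.1]
eef_rot: [3.141, 0.001, -3.045]
wrist_force: [1.4, 2.4, -0.9]
finger_gap: 0.6
finger_force: 1.3
clock: 8.53
eef_pos: [524.6, 228.4, 120.3]
eef_rot: [-3.142, 0.002, -3.045]
wrist_force: [3.4, 3.3, -0.4]
finger_gap: 0.5
finger_force: 1.8
```

```bash
python3 -m inch '[{"gripper":0,"dx":-0.0072,"dy":-0.0025,"dz":0,"wx":0,"wy":0,"wz":0},{"gripper":0,"dx":-0.0143,"dy":-0.0045,"dz":0,"wx":0,"wy":0,"wz":0},{"gripper":0,"dx":-0.0211,"dy":-0.0056,"dz":0,"wx":0,"wy":0,"wz":0},{"gripper":0,"dx":-0.0274,"dy":-0.006,"dz":0,"wx":0,"wy":0,"wz":0},{"gripper":0,"dx":-0.034,"dy":-0.0055,"dz":0,"wx":0,"wy":0,"wz":0}]'
python3 -m inch '[{"gripper":0,"dx":-0.0075,"dy":0.0019,"dz":0,"wx":0,"wy":0,"wz":0},{"gripper":0,"dx":-0.0152,"dy":0.0057,"dz":0,"wx":0,"wy":0,"wz":0},{"gripper":0,"dx":-0.0226,"dy":0.0114,"dz":0,"wx":0,"wy":0,"wz":0},{"gripper":0,"dx":-0.0288,"dy":0.0182,"dz":0,"wx":0,"wy":0,"wz":0},{"gripper":0,"dx":-0.0336,"dy":0.0252,"dz":0,"wx":0,"wy":0,"wz":0}]'
```

```text
clock: 8.95
eef_pos: [490.3, 223.5, 120.2]
eef_rot: [-3.141, 0.001, -3.045]
wrist_force: [3.7, 0.6, -0.3]
finger_gap: 0.6
finger_force: 1.6
clock: 9.37
eef_pos: [456.2, 249.7, 119.9]
eef_rot: [-3.141, -0.0, -3.045]
wrist_force: [3.2, -2.8, 0.0]
finger_gap: 0.8
finger_force: 1.6
```

```bash
python3 -m inch '[{"gripper":0,"dx":-0.0035,"dy":0.0068,"dz":0,"wx":0,"wy":0,"wz":0},{"gripper":0,"dx":-0.006,"dy":0.0135,"dz":0,"wx":0,"wy":0,"wz":0},{"gripper":0,"dx":-0.0075,"dy":0.0205,"dz":0,"wx":0,"wy":0,"wz":0},{"gripper":0,"dx":-0.0077,"dy":0.0288,"dz":0,"wx":0,"wy":0,"wz":0},{"gripper":0,"dx":-0.006,"dy":0.0376,"dz":0,"wx":0,"wy":0,"wz":0}]'
python3 -m inch '[{"gripper":0,"dx":0.0019,"dy":0.0046,"dz":0,"wx":0,"wy":0,"wz":0},{"gripper":0,"dx":0.0038,"dy":0.0092,"dz":0,"wx":0,"wy":0,"wz":0},{"gripper":0,"dx":0.0065,"dy":0.0135,"dz":0,"wx":0,"wy":0,"wz":0},{"gripper":0,"dx":0.0094,"dy":0.0176,"dz":0,"wx":0,"wy":0,"wz":0},{"gripper":0,"dx":0.0125,"dy":0.021,"dz":0,"wx":0,"wy":0,"wz":0}]'
python3 -c "
from path import *
for t in range(325,362,5):print(t,tool(np.radians(t)).round(1))"
```

```text
clock: 9.78
eef_pos: [450.6, 287.3, 119.7]
eef_rot: [-3.141, -0.001, -3.045]
wrist_force: [0.1, -4.8, -0.4]
finger_gap: 0.2
finger_force: 1.6
clock: 10.2
eef_pos: [463.6, 308.1, 119.8]
eef_rot: [-3.142, -0.001, -3.045]
wrist_force: [-2.9, -2.0, 0.0]
finger_gap: 0.6
finger_force: 1.3
325 [454.8 297.4]
330 [457.9 302.2]
335 [461.2 306.5]
340 [464.7 310.3]
345 [468.4 313.7]
350 [472.2 316.6]
355 [476.1 319.2]
360 [480.1 321.3]
```

```bash
python3 -m inch '[{"gripper":0,"dx":0.0036,"dy":0.0036,"dz":0,"wx":0,"wy":0,"wz":0},{"gripper":0,"dx":0.0075,"dy":0.007,"dz":0,"wx":0,"wy":0,"wz":0},{"gripper":0,"dx":0.0105,"dy":0.009,"dz":0,"wx":0,"wy":0,"wz":0},{"gripper":0,"dx":0.0135,"dy":0.011,"dz":0,"wx":0,"wy":0,"wz":0},{"gripper":0,"dx":0.0155,"dy":0.012,"dz":0,"wx":0,"wy":0,"wz":0}]'
python3 - <<'E'
from h import *
cv2.imwrite("pics/top1.png",manip.camera("top"));cv2.imwrite("pics/s1.png",manip.camera("scene"))
a=cv2.resize(cv2.imread("pics/top1.png")[145:230,120:275],None,fx=5,fy=5,interpolation=2)[:, :]
b=cv2.resize(cv2.imread("pics/s1.png")[140:235,160:270],(387,334),interpolation=2)
cv2.imwrite("pics/c1.png",b)
E
```

```text
clock: 10.62
eef_pos: [479.4, 319.9, 119.9]
eef_rot: [-3.142, -0.0, -3.045]
wrist_force: [-3.3, -2.4, 1.0]
finger_gap: 0.3
finger_force: 1.4
```

```bash
python3 -m inch '[{"gripper":0,"dx":-0.01,"dy":0,"dz":0,"wx":0,"wy":0,"wz":0},{"gripper":0,"dx":-0.016,"dy":0,"dz":0.02,"wx":0,"wy":0,"wz":0},{"gripper":0,"dx":-0.016,"dy":0,"dz":0.045,"wx":0,"wy":0,"wz":0},{"gripper":0,"dx":-0.016,"dy":0,"dz":0.07,"wx":0,"wy":0,"wz":0},{"gripper":0,"dx":-0.016,"dy":0,"dz":0.081,"wx":0,"wy":0,"wz":0}]'
python3 -m inch '[{"gripper":0,"dx":0.01,"dy":-0.03,"dz":0,"wx":0,"wy":0,"wz":0},{"gripper":0,"dx":0.02,"dy":-0.06,"dz":0,"wx":0,"wy":0,"wz":0},{"gripper":0,"dx":0.03,"dy":-0.09,"dz":0,"wx":0,"wy":0,"wz":0},{"gripper":0,"dx":0.04,"dy":-0.117,"dz":0,"wx":0,"wy":0,"wz":0},{"gripper":0,"dx":0.049,"dy":-0.137,"dz":0,"wx":0,"wy":0,"wz":0}]'
python3 -m inch '[{"gripper":0,"dx":0,"dy":0,"dz":0,"wx":0,"wy":0,"wz":0},{"gripper":0,"dx":0,"dy":0,"dz":0,"wx":0,"wy":0,"wz":0},{"gripper":0,"dx":0,"dy":0,"dz":0,"wx":0,"wy":0,"wz":0},{"gripper":0,"dx":0,"dy":0,"dz":0,"wx":0,"wy":0,"wz":0},{"gripper":0,"dx":0,"dy":0,"dz":0,"wx":0,"wy":0,"wz":0}]'
python3 - <<'E'
from h import *
s=manip.read_state();print(s["eef_pos"],s["eef_rot"])
im=manip.camera("wrist");cv2.imwrite("pics/w3.png",im)
a=cv2.imread("pics/w1.png")
cv2.imwrite("pics/cmp.png",cv2.resize(np.vstack([a[100:250,180:460],im[100:250,180:460]]),None,fx=2,fy=2,interpolation=2))
E
```

```text
clock: 11.13
eef_pos: [463.2, 320.4, 204.4]
eef_rot: [3.139, 0.004, -3.044]
wrist_force: [0.9, -0.6, 1.0]
finger_gap: 0.4
finger_force: 0.0
clock: 11.55
eef_pos: [512.1, 180.9, 200.6]
eef_rot: [-3.142, 0.0, -3.045]
wrist_force: [0.1, -0.1, 0.7]
finger_gap: 0.3
finger_force: 0.0
clock: 11.97
eef_pos: [511.6, 183.7, 200.9]
eef_rot: [3.142, 0.0, -3.043]
wrist_force: [-0.3, -0.0, 0.3]
finger_gap: 0.8
finger_force: 0.0
[511.64580395 183.67570706 200.86547172] [ 3.14150830e+00  6.32196836e-06 -3.04343427e+00]
```

View pics/cmp.png

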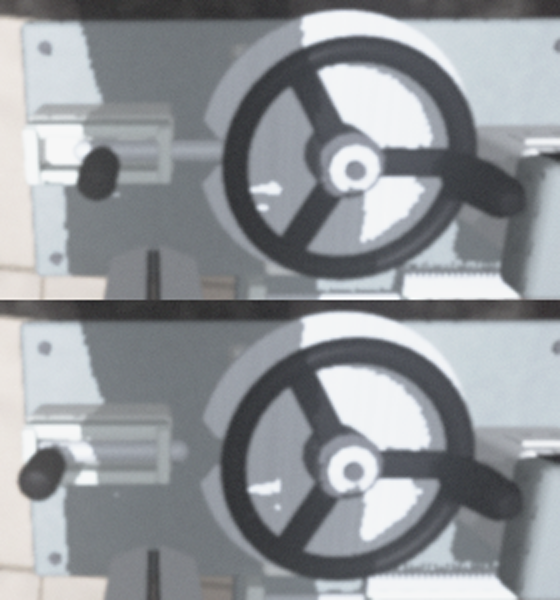

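The two rows match: same handle and spoke angles to within about 2°, with the nose out of the notch (now near (180,450), previously in the plate at 220). Now I'll move to the knob's far side.

```bash
python3 -m inch '[{"gripper":0,"dx":0.002,"dy":-0.025,"dz":0,"wx":0,"wy":0,"wz":0},{"gripper":0,"dx":0.004,"dy":-0.05,"dz":0,"wx":0,"wy":0,"wz":0},{"gripper":0,"dx":0.006,"dy":-0.075,"dz":0,"wx":0,"wy":0,"wz":0},{"gripper":0,"dx":0.008,"dy":-0.087,"dz":0,"wx":0,"wy":0,"wz":0},{"gripper":0,"dx":0.008,"dy":-0.087,"dz":0,"wx":0,"wy":0,"wz":0}]'
python3 -m inch '[{"gripper":0,"dx":0,"dy":0,"dz":-0.025,"wx":0,"wy":0,"wz":0},{"gripper":0,"dx":0,"dy":0,"dz":-0.05,"wx":0,"wy":0,"wz":0},{"gripper":0,"dx":0,"dy":0,"dz":-0.075,"wx":0,"wy":0,"wz":0},{"gripper":0,"dx":0,"dy":0,"dz":-0.095,"wx":0,"wy":0,"wz":0},{"gripper":0,"dx":0,"dy":0,"dz":-0.102,"wx":0,"wy":0,"wz":0}]'
python3 -m inch '[{"gripper":0,"dx":0,"dy":0.002,"dz":0,"wx":0,"wy":0,"wz":0},{"gripper":0,"dx":0,"dy":0.004,"dz":0,"wx":0,"wy":0,"wz":0},{"gripper":0,"dx":0,"dy":0.006,"dz":0,"wx":0,"wy":0,"wz":0},{"gripper":0,"dx":0,"dy":0.008,"dz":0,"wx":0,"wy":0,"wz":0},{"gripper":0,"dx":-0.001,"dy":0.01,"dz":0,"wx":0,"wy":0,"wz":0}]'
```

```text
clock: 12.43
eef_pos: [520.3, 94.4, 201.0]
eef_rot: [-3.141, 0.0, -3.047]
wrist_force: [0.0, 0.2, 0.7]
finger_gap: 0.6
finger_force: 0.0
clock: 12.85
eef_pos: [518.7, 96.8, 96.1]
eef_rot: [3.141, -0.004, -3.044]
wrist_force: [0.1, 0.6, 0.0]
finger_gap: 0.7
finger_force: 0.0
clock: 13.27
eef_pos: [519.6, 106.2, 99.9]
eef_rot: [3.142, 0.002, -3.045]
wrist_force: [-0.2, 0.3, 0.2]
finger_gap: 0.4
finger_force: 0.0
```

```bash
python3 -m inch '[{"gripper":0,"dx":0,"dy":0.002,"dz":0,"wx":0,"wy":0,"wz":0},{"gripper":0,"dx":0,"dy":0.004,"dz":0,"wx":0,"wy":0,"wz":0},{"gripper":0,"dx":-0.001,"dy":0.006,"dz":0,"wx":0,"wy":0,"wz":0},{"gripper":0,"dx":-0.001,"dy":0.008,"dz":0,"wx":0,"wy":0,"wz":0},{"gripper":0,"dx":-0.001,"dy":0.01,"dz":0,"wx":0,"wy":0,"wz":0}]'
python3 -m inch '[{"gripper":0,"dx":0,"dy":0.002,"dz":0,"wx":0,"wy":0,"wz":0},{"gripper":0,"dx":0,"dy":0.004,"dz":0,"wx":0,"wy":0,"wz":0},{"gripper":0,"dx":-0.001,"dy":0.006,"dz":0,"wx":0,"wy":0,"wz":0},{"gripper":0,"dx":-0.001,"dy":0.007,"dz":0,"wx":0,"wy":0,"wz":0},{"gripper":0,"dx":-0.001,"dy":0.008,"dz":0,"wx":0,"wy":0,"wz":0}]'
```

```text
clock: 13.68
eef_pos: [518.0, 115.7, 99.0]
eef_rot: [-3.141, -0.0, -3.045]
wrist_force: [-1.4, -3.3, 2.3]
finger_gap: 0.1
finger_force: 1.6
clock: 14.1
eef_pos: [517.2, 123.8, 99.1]
eef_rot: [-3.142, 0.0, -3.045]
wrist_force: [0.3, -2.5, 1.8]
finger_gap: 0.7
finger_force: 1.5
```

```bash
python3 -m inch '[{"gripper":0,"dx":0,"dy":0.001,"dz":0,"wx":0,"wy":0,"wz":0},{"gripper":0,"dx":0,"dy":0.002,"dz":0,"wx":0,"wy":0,"wz":0},{"gripper":0,"dx":0,"dy":0.003,"dz":0,"wx":0,"wy":0,"wz":0},{"gripper":0,"dx":0,"dy":0.004,"dz":0,"wx":0,"wy":0,"wz":0},{"gripper":0,"dx":0,"dy":0.004,"dz":0,"wx":0,"wy":0,"wz":0}]'
python3 -m inch '[{"gripper":0,"dx":0,"dy":0.0005,"dz":0,"wx":0,"wy":0,"wz":0},{"gripper":0,"dx":0,"dy":0.001,"dz":0,"wx":0,"wy":0,"wz":0},{"gripper":0,"dx":0,"dy":0.0015,"dz":0,"wx":0,"wy":0,"wz":0},{"gripper":0,"dx":0,"dy":0.002,"dz":0,"wx":0,"wy":0,"wz":0},{"gripper":0,"dx":0,"dy":0.002,"dz":0,"wx":0,"wy":0,"wz":0}]'
```

```text
clock: 14.52
eef_pos: [517.0, 127.9, 99.0]
eef_rot: [3.142, -0.0, -3.045]
wrist_force: [-1.0, -2.6, 2.5]
finger_gap: 0.6
finger_force: 1.5
clock: 14.93
eef_pos: [517.0, 129.8, 98.9]
eef_rot: [3.142, -0.0, -3.045]
wrist_force: [-1.1, -2.9, 2.8]
finger_gap: 0.8
finger_force: 1.7
```

```bash
python3 -m inch '[{"gripper":0,"dx":0,"dy":0.0005,"dz":0,"wx":0,"wy":0,"wz":0},{"gripper":0,"dx":0,"dy":0.001,"dz":0,"wx":0,"wy":0,"wz":0},{"gripper":0,"dx":0,"dy":0.0015,"dz":0,"wx":0,"wy":0,"wz":0},{"gripper":0,"dx":0,"dy":0.0015,"dz":0,"wx":0,"wy":0,"wz":0},{"gripper":0,"dx":0,"dy":0.0015,"dz":0,"wx":0,"wy":0,"wz":0}]'
```

```text
clock: 15.35
eef_pos: [517.0, 131.3, 98.9]
eef_rot: [3.142, -0.0, -3.045]
wrist_force: [-1.7, -3.1, 2.0]
finger_gap: 0.3
finger_force: 1.6
```

```bash
python3 -m inch '[{"gripper":0,"dx":0,"dy":0.0005,"dz":0,"wx":0,"wy":0,"wz":0},{"gripper":0,"dx":0,"dy":0.001,"dz":0,"wx":0,"wy":0,"wz":0},{"gripper":0,"dx":0,"dy":0.0015,"dz":0,"wx":0,"wy":0,"wz":0},{"gripper":0,"dx":0,"dy":0.0015,"dz":0,"wx":0,"wy":0,"wz":0},{"gripper":0,"dx":0,"dy":0.0015,"dz":0,"wx":0,"wy":0,"wz":0}]'
```

```text
clock: 15.77
eef_pos: [517.0, 132.8, 98.9]
eef_rot: [3.142, -0.0, -3.045]
wrist_force: [-2.6, -2.3, 2.5]
finger_gap: 0.7
finger_force: 1.5
```

```bash
python3 -m inch '[{"gripper":0,"dx":0,"dy":0.0005,"dz":0,"wx":0,"wy":0,"wz":0},{"gripper":0,"dx":0,"dy":0.001,"dz":0,"wx":0,"wy":0,"wz":0},{"gripper":0,"dx":0,"dy":0.0015,"dz":0,"wx":0,"wy":0,"wz":0},{"gripper":0,"dx":0,"dy":0.0015,"dz":0,"wx":0,"wy":0,"wz":0},{"gripper":0,"dx":0,"dy":0.0015,"dz":0,"wx":0,"wy":0,"wz":0}]'
```

```text
clock: 16.18
eef_pos: [517.1, 134.3, 99.0]
eef_rot: [3.142, 0.0, -3.045]
wrist_force: [-1.9, -2.3, 2.7]
finger_gap: 0.2
finger_force: 1.5
```

```bash
python3 -m inch '[{"gripper":0,"dx":0,"dy":0.0005,"dz":0,"wx":0,"wy":0,"wz":0},{"gripper":0,"dx":0,"dy":0.001,"dz":0,"wx":0,"wy":0,"wz":0},{"gripper":0,"dx":0,"dy":0.0015,"dz":0,"wx":0,"wy":0,"wz":0},{"gripper":0,"dx":0,"dy":0.0015,"dz":0,"wx":0,"wy":0,"wz":0},{"gripper":0,"dx":0,"dy":0.0015,"dz":0,"wx":0,"wy":0,"wz":0}]'
```

```text
clock: 16.6
eef_pos: [517.0, 135.8, 98.9]
eef_rot: [3.142, -0.0, -3.045]
wrist_force: [-1.4, -2.3, 2.3]
finger_gap: 0.3
finger_force: 1.5
```

```bash
python3 -m inch '[{"gripper":0,"dx":0,"dy":0.0005,"dz":0,"wx":0,"wy":0,"wz":0},{"gripper":0,"dx":0,"dy":0.001,"dz":0,"wx":0,"wy":0,"wz":0},{"gripper":0,"dx":0,"dy":0.0015,"dz":0,"wx":0,"wy":0,"wz":0},{"gripper":0,"dx":0,"dy":0.0015,"dz":0,"wx":0,"wy":0,"wz":0},{"gripper":0,"dx":0,"dy":0.0015,"dz":0,"wx":0,"wy":0,"wz":0}]'
```

```text
clock: 17.02
eef_pos: [517.1, 137.3, 99.0]
eef_rot: [3.142, 0.0, -3.045]
wrist_force: [-1.1, -2.4, 2.5]
finger_gap: 0.4
finger_force: 1.5
```

```bash
python3 -m inch '[{"gripper":0,"dx":0,"dy":0.0005,"dz":0,"wx":0,"wy":0,"wz":0},{"gripper":0,"dx":0,"dy":0.001,"dz":0,"wx":0,"wy":0,"wz":0},{"gripper":0,"dx":0,"dy":0.0015,"dz":0,"wx":0,"wy":0,"wz":0},{"gripper":0,"dx":0,"dy":0.0015,"dz":0,"wx":0,"wy":0,"wz":0},{"gripper":0,"dx":0,"dy":0.0015,"dz":0,"wx":0,"wy":0,"wz":0}]'
```

```text
clock: 17.43
eef_pos: [517.0, 138.8, 98.9]
eef_rot: [3.142, -0.0, -3.045]
wrist_force: [-2.1, -2.6, 1.7]
finger_gap: 0.5
finger_force: 1.6
```

```bash
python3 -m inch '[{"gripper":0,"dx":0,"dy":0.0005,"dz":0,"wx":0,"wy":0,"wz":0},{"gripper":0,"dx":0,"dy":0.001,"dz":0,"wx":0,"wy":0,"wz":0},{"gripper":0,"dx":0,"dy":0.0015,"dz":0,"wx":0,"wy":0,"wz":0},{"gripper":0,"dx":0,"dy":0.0015,"dz":0,"wx":0,"wy":0,"wz":0},{"gripper":0,"dx":0,"dy":0.0015,"dz":0,"wx":0,"wy":0,"wz":0}]'
python3 - <<'E'
from h import *
s=manip.read_state();print(s["eef_pos"])
im=manip.camera("wrist");t=manip.camera("top")
cv2.imwrite("pics/w4.png",np.vstack([cv2.resize(im[100:250,130:430],None,fx=2,fy=2,interpolation=2),cv2.resize(t[170:225,170:270],(600,290),interpolation=2)]))
E
```

```text
clock: 17.85
eef_pos: [517.3, 139.7, 99.2]
eef_rot: [-3.141, 0.001, -3.045]
wrist_force: [-1.1, -5.3, 4.4]
finger_gap: 0.6
finger_force: 3.6
[517.32062272 139.69373087  99.18335682]
```

View pics/w4.png

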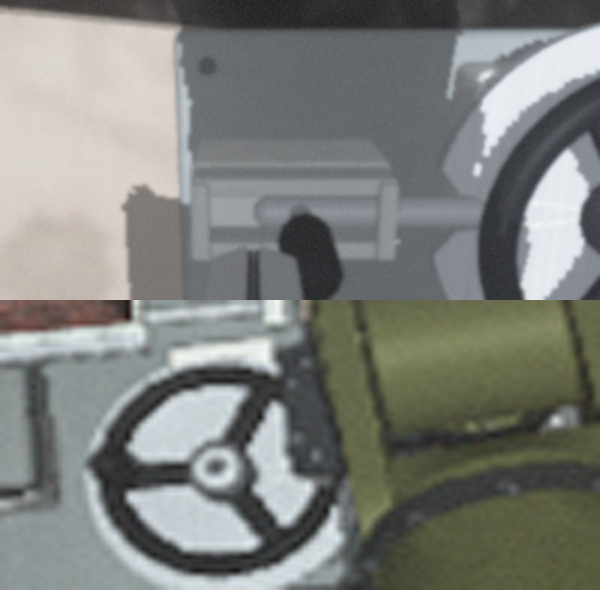

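The nose is in the notch (around (460,212)) and the force is rising. I'll press slightly more to confirm the end stop.

```bash
python3 -m inch '[{"gripper":0,"dx":0,"dy":0.0005,"dz":0,"wx":0,"wy":0,"wz":0},{"gripper":0,"dx":0,"dy":0.001,"dz":0,"wx":0,"wy":0,"wz":0},{"gripper":0,"dx":0,"dy":0.001,"dz":0,"wx":0,"wy":0,"wz":0},{"gripper":0,"dx":0,"dy":0.001,"dz":0,"wx":0,"wy":0,"wz":0},{"gripper":0,"dx":0,"dy":0.001,"dz":0,"wx":0,"wy":0,"wz":0}]'
```

```text
clock: 18.37
eef_pos: [517.7, 140.5, 99.6]
eef_rot: [-3.14, 0.002, -3.045]
wrist_force: [-0.9, -8.4, 7.1]
finger_gap: 0.2
finger_force: 5.6
```

```bash
python3 -m inch '[{"gripper":0,"dx":0,"dy":0.0005,"dz":0,"wx":0,"wy":0,"wz":0},{"gripper":0,"dx":0,"dy":0.001,"dz":0,"wx":0,"wy":0,"wz":0},{"gripper":0,"dx":0,"dy":0.0015,"dz":0,"wx":0,"wy":0,"wz":0},{"gripper":0,"dx":0,"dy":0.0015,"dz":0,"wx":0,"wy":0,"wz":0},{"gripper":0,"dx":0,"dy":0.0015,"dz":0,"wx":0,"wy":0,"wz":0}]'
```

```text
clock: 18.78
eef_pos: [517.9, 141.2, 99.8]
eef_rot: [-3.139, 0.002, -3.045]
wrist_force: [0.6, -15.8, 9.0]
finger_gap: 0.1
finger_force: 8.5
```

```bash
python3 -m inch '[{"gripper":0,"dx":0,"dy":-0.006,"dz":0,"wx":0,"wy":0,"wz":0},{"gripper":0,"dx":0,"dy":-0.015,"dz":0.01,"wx":0,"wy":0,"wz":0},{"gripper":0,"dx":0,"dy":-0.015,"dz":0.04,"wx":0,"wy":0,"wz":0},{"gripper":0,"dx":0,"dy":-0.015,"dz":0.075,"wx":0,"wy":0,"wz":0},{"gripper":0,"dx":0,"dy":-0.015,"dz":0.102,"wx":0,"wy":0,"wz":0}]'
python3 -m inch '[{"gripper":0,"dx":-0.002,"dy":0.02,"dz":0,"wx":0,"wy":0,"wz":0},{"gripper":0,"dx":-0.004,"dy":0.04,"dz":0,"wx":0,"wy":0,"wz":0},{"gripper":0,"dx":-0.0055,"dy":0.057,"dz":0,"wx":0,"wy":0,"wz":0},{"gripper":0,"dx":-0.0055,"dy":0.057,"dz":0,"wx":0,"wy":0,"wz":0},{"gripper":0,"dx":-0.0055,"dy":0.057,"dz":0,"wx":0,"wy":0,"wz":0}]'
python3 - <<'E'
from h import *
s=manip.read_state();print(s["eef_pos"],s["eef_rot"])
im=manip.camera("wrist");cv2.imwrite("pics/w5.png",im)
a=cv2.imread("pics/w1.png")
cv2.imwrite("pics/cmp2.png",cv2.resize(np.vstack([a[100:250,180:460],im[100:250,180:460]]),None,fx=2,fy=2,interpolation=2))
E
```

```text
clock: 19.2
eef_pos: [517.2, 127.5, 203.9]
eef_rot: [3.141, 0.002, -3.045]
wrist_force: [-0.1, -0.4, 0.6]
finger_gap: 0.4
finger_force: 0.0
clock: 19.62
eef_pos: [511.5, 184.9, 201.3]
eef_rot: [3.141, 0.0, -3.043]
wrist_force: [0.2, 0.2, 0.0]
finger_gap: 0.1
finger_force: 0.0
[511.47725903 184.89757902 201.27910112] [ 3.14132901e+00  2.56312567e-04 -3.04340241e+00]
```

View pics/cmp2.png

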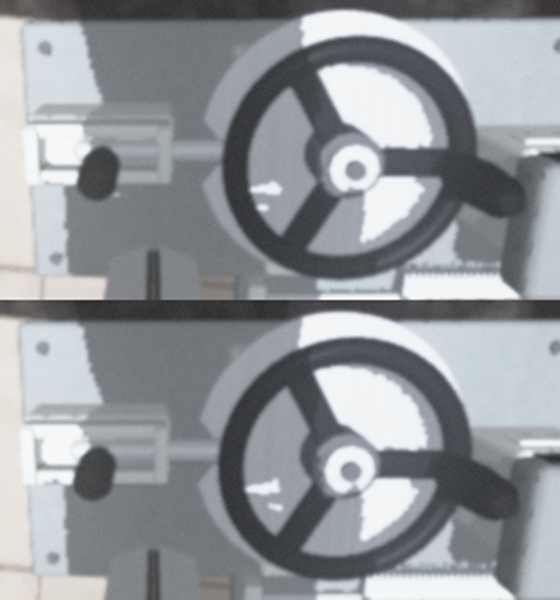

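The bottom row (now) matches the top (start): nose in the notch, knob at (95,474), wheel angle the same. I'll check the residual numerically.

```bash
python3 - <<'E'
from h import *
a=cv2.imread("pics/w1.png",0);b=cv2.imread("pics/w5.png",0);w3=cv2.imread("pics/w3.png",0)
def sub(a,b,x0,x1,y0,y1,m=6):
    T=cv2.resize(a[y0:y1,x0:x1],None,fx=8,fy=8,interpolation=2);S=cv2.resize(b[y0-m:y1+m,x0-m:x1+m],None,fx=8,fy=8,interpolation=2)
    r=cv2.matchTemplate(S,T,cv2.TM_CCOEFF_NORMED);_,v,_,l=cv2.minMaxLoc(r);return np.array(l)/8-m,round(v,3)
for n,r in dict(screw=(194,212,116,132),rail=(245,268,148,195),knob=(216,243,170,203),hub=(335,375,160,205),rimL=(286,310,150,215),handle=(405,445,175,212)).items():
    print(n,sub(a,b,*r),sub(a,w3,*r))
i=manip.camera_info("wrist")
P1={"eef_pos":np.array([512.17,183.08,200.375]),"eef_rot":[-3.14109,-.00067,-3.04699]};P5=manip.read_state()
# expected image shift for static points at heights
def pr(s,X):
    T=i["tool_from_camera"];R=Ro.from_euler("xyz",s["eef_rot"]).as_matrix();c=T[:3,:3].T@(R.T@(np.array(X)-s["eef_pos"])-T[:3,3]);p=i["camera_matrix"]@c;return p[:2]/p[2]
for n,X in dict(screw=(440,120,8),rail=(513,180,82),knob=(514.5,155,120),hub=(502.7,275.3,106),handle=(498,323,145)).items():print(n,pr(P5,X)-pr(P1,X))
E
```

```text
screw (array([-1.25,  0.  ]), 0.991) (array([-0.25,  0.  ]), 0.99)
rail (array([-1.75,  0.  ]), 0.987) (array([-0.75 ,  0.125]), 0.988)
knob (array([-1.875,  0.125]), 0.994) (array([6., 2.]), 0.506)
hub (array([-2.25 ,  0.625]), 0.989) (array([-0.875,  0.625]), 0.994)
rimL (array([-2.125,  0.   ]), 0.995) (array([-0.875,  0.125]), 0.985)
handle (array([-3.125,  1.   ]), 0.991) (array([-1.5  ,  1.125]), 0.995)
screw [-0.92319882  0.13714997]
rail [-1.31704704  0.14909241]
knob [-1.37363079  0.10392118]
hub [-1.72114008  0.41187558]
handle [-2.2341601   0.59528339]
```

```bash
python3 -c "
from cell import manip
print(manip.sign_off())"
```

```text
the job is handed in; nothing more can be done
None
```

I handed the job in: I pushed the plunger fully back, turned the wheel one turn clockwise and pushed the plunger home again. The final wrist picture matches the start: the knob is home to about 0.1 mm, the wheel is at its starting angle, and the arm stands clear.

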